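# Gauge mixed stone dowels by length and file them in their trays

## Task

Three stainless stone dowels of different lengths have come back mixed. One at a time, lower each pin into the slot of the stepped gauge until it rests level on the pair of steps it fits, then lay it gently, without dropping it, flat on the floor of the tray made for that length (lowest steps: shortest tray, highest steps: longest tray) before you take the next one. Leave the red stone sample and the sanding block where they are.

Things in the scene. Friction and masses are not known exactly. Their poses are not given: they have to be found in the camera images.
- pin_a: Stainless dowel pin: round bar, 18 mm diameter, chamfered ends; 100, 130 or 160 mm long. Pins a, b and c are one of each; which is which is for the gauge (or the eye) to tell. 0.17 to 0.37 kg. It lies on the bench at the start, roughly pointing away from the robot. Origin at its middle, on its axis (9 mm above what it lies on); x runs along the pin.
- pin_b: Stainless dowel pin: round bar, 18 mm diameter, chamfered ends; 100, 130 or 160 mm long. Pins a, b and c are one of each; which is which is for the gauge (or the eye) to tell. 0.17 to 0.37 kg. It lies on the bench at the start, roughly pointing away from the robot. Origin at its middle, on its axis (9 mm above what it lies on); x runs along the pin.
- pin_c: Stainless dowel pin: round bar, 18 mm diameter, chamfered ends; 100, 130 or 160 mm long. Pins a, b and c are one of each; which is which is for the gauge (or the eye) to tell. 0.17 to 0.37 kg. It lies on the bench at the start, roughly pointing away from the robot. Origin at its middle, on its axis (9 mm above what it lies on); x runs along the pin.
- gauge: Stepped length gauge, fixed: aluminium base plate 214 x 74 x 8 mm, a stepped steel block at each end. They form a slot along x, 28 mm wide (y) between dark cheeks, end walls 62 mm high; a centred pin sinks until both ends rest on the pair of steps it fits. Between x = -35 and 35 mm only the base plate: room for fingers, the pin may stay in the grip. Origin under the plate's centre.
- seat_low (a point): Point in the slot's centre where the middle of a 100 mm pin comes to be when it rests level on the lowest pair of steps: 29 mm above the gauge's underside. These steps are 20 mm high, at |x| = 35 to 55 mm of the gauge; the next face outwards leaves a 100 mm pin 5 mm of play at each end. Axes as the gauge's.
- seat_middle (a point): Point in the slot's centre where the middle of a 130 mm pin comes to be when it rests level on the middle pair of steps: 41 mm above the gauge's underside. These steps are 32 mm high, at |x| = 55 to 70 mm of the gauge; the next face outwards leaves a 130 mm pin 5 mm of play at each end. Axes as the gauge's.
- seat_high (a point): Point in the slot's centre where the middle of a 160 mm pin comes to be when it rests level on the highest pair of steps: 53 mm above the gauge's underside. These steps are 44 mm high, at |x| = 70 to 85 mm of the gauge; the next face outwards leaves a 160 mm pin 5 mm of play at each end. Axes as the gauge's.
- tray_short: The short tray, for 100 mm pins: open grey sheet-steel tray fixed to the bench, inside 118 mm long (its x) by 78 mm wide (its y), walls and floor 3 mm thick, rolled rim up to 33 mm high. Origin under its centre; inner floor at z = 3 mm, so a pin lying in it has its axis at 12 mm. The three trays lie side by side, x roughly away from the robot; which stands where changes.
- tray_medium: The medium tray, for 130 mm pins: open grey sheet-steel tray fixed to the bench, inside 148 mm long (its x) by 78 mm wide (its y), walls and floor 3 mm thick, rolled rim up to 33 mm high. Origin under its centre; inner floor at z = 3 mm, so a pin lying in it has its axis at 12 mm. The three trays lie side by side, x roughly away from the robot; which stands where changes.
- tray_long: The long tray, for 160 mm pins: open grey sheet-steel tray fixed to the bench, inside 178 mm long (its x) by 78 mm wide (its y), walls and floor 3 mm thick, rolled rim up to 33 mm high. Origin under its centre; inner floor at z = 3 mm, so a pin lying in it has its axis at 12 mm. The three trays lie side by side, x roughly away from the robot; which stands where changes.
- drum_front (a point): Obstacle, fixed, always here: foremost point of a large red and white striped stone cylinder that lies across the back of the bench. It fills x = 0.595 to 0.81, y = -0.03 to 0.30 m, up to 0.215 m high: keep the gripper's body on the robot's side of it when swinging between pins, gauge and trays.
- sample: Bystander: pale red stone sample block, 50 x 60 x 22 mm, loose, on the robot's side of the trays. Origin under its centre.
- sander: Bystander: dark grey sanding block, 62 x 115 x 34 mm, loose, beyond the trays. Origin under its centre.

How it is judged:
On the way, in this order (a step that is already met when the one before it is completed fails the run):
1. a first pin has been lowered into the gauge and rests level on the step it fits (((x of pin_a in the frame of gauge between -0.007 and 0.007 m and y of pin_a in the frame of gauge between -0.007 and 0.007 m and z of pin_a in the frame of gauge between 0.037 and 0.045 m and angle between the x axis of pin_a and the x axis of gauge, either way round below 0.13 rad and contact force between pin_a and gauge above 0.3 N) or (x of pin_b in the frame of gauge between -0.007 and 0.007 m and y of pin_b in the frame of gauge between -0.007 and 0.007 m and z of pin_b in the frame of gauge between 0.049 and 0.057 m and angle between the x axis of pin_b and the x axis of gauge, either way round below 0.13 rad and contact force between pin_b and gauge above 0.3 N) or (x of pin_c in the frame of gauge between -0.007 and 0.007 m and y of pin_c in the frame of gauge between -0.007 and 0.007 m and z of pin_c in the frame of gauge between 0.025 and 0.033 m and angle between the x axis of pin_c and the x axis of gauge, either way round below 0.13 rad and contact force between pin_c and gauge above 0.3 N))), for 0.2 s.
2. one pin lies in the tray of its length (((x of pin_a in the frame of tray_medium between -0.015 and 0.015 m and y of pin_a in the frame of tray_medium between -0.034 and 0.034 m and z of pin_a in the frame of tray_medium below 0.016 m and angle between pin_a's own x axis and vertical between 1.5 and 1.64 rad) or (x of pin_b in the frame of tray_long between -0.015 and 0.015 m and y of pin_b in the frame of tray_long between -0.034 and 0.034 m and z of pin_b in the frame of tray_long below 0.016 m and angle between pin_b's own x axis and vertical between 1.5 and 1.64 rad) or (x of pin_c in the frame of tray_short between -0.015 and 0.015 m and y of pin_c in the frame of tray_short between -0.034 and 0.034 m and z of pin_c in the frame of tray_short below 0.016 m and angle between pin_c's own x axis and vertical between 1.5 and 1.64 rad))), for 0.2 s.
3. a second pin rests level on its step of the gauge ((((x of pin_a in the frame of gauge between -0.007 and 0.007 m and y of pin_a in the frame of gauge between -0.007 and 0.007 m and z of pin_a in the frame of gauge between 0.037 and 0.045 m and angle between the x axis of pin_a and the x axis of gauge, either way round below 0.13 rad and contact force between pin_a and gauge above 0.3 N) and (x of pin_b in the frame of tray_long between -0.015 and 0.015 m and y of pin_b in the frame of tray_long between -0.034 and 0.034 m and z of pin_b in the frame of tray_long below 0.016 m and angle between pin_b's own x axis and vertical between 1.5 and 1.64 rad)) or ((x of pin_a in the frame of gauge between -0.007 and 0.007 m and y of pin_a in the frame of gauge between -0.007 and 0.007 m and z of pin_a in the frame of gauge between 0.037 and 0.045 m and angle between the x axis of pin_a and the x axis of gauge, either way round below 0.13 rad and contact force between pin_a and gauge above 0.3 N) and (x of pin_c in the frame of tray_short between -0.015 and 0.015 m and y of pin_c in the frame of tray_short between -0.034 and 0.034 m and z of pin_c in the frame of tray_short below 0.016 m and angle between pin_c's own x axis and vertical between 1.5 and 1.64 rad)) or ((x of pin_b in the frame of gauge between -0.007 and 0.007 m and y of pin_b in the frame of gauge between -0.007 and 0.007 m and z of pin_b in the frame of gauge between 0.049 and 0.057 m and angle between the x axis of pin_b and the x axis of gauge, either way round below 0.13 rad and contact force between pin_b and gauge above 0.3 N) and (x of pin_a in the frame of tray_medium between -0.015 and 0.015 m and y of pin_a in the frame of tray_medium between -0.034 and 0.034 m and z of pin_a in the frame of tray_medium below 0.016 m and angle between pin_a's own x axis and vertical between 1.5 and 1.64 rad)) or ((x of pin_b in the frame of gauge between -0.007 and 0.007 m and y of pin_b in the frame of gauge between -0.007 and 0.007 m and z of pin_b in the frame of gauge between 0.049 and 0.057 m and angle between the x axis of pin_b and the x axis of gauge, either way round below 0.13 rad and contact force between pin_b and gauge above 0.3 N) and (x of pin_c in the frame of tray_short between -0.015 and 0.015 m and y of pin_c in the frame of tray_short between -0.034 and 0.034 m and z of pin_c in the frame of tray_short below 0.016 m and angle between pin_c's own x axis and vertical between 1.5 and 1.64 rad)) or ((x of pin_c in the frame of gauge between -0.007 and 0.007 m and y of pin_c in the frame of gauge between -0.007 and 0.007 m and z of pin_c in the frame of gauge between 0.025 and 0.033 m and angle between the x axis of pin_c and the x axis of gauge, either way round below 0.13 rad and contact force between pin_c and gauge above 0.3 N) and (x of pin_a in the frame of tray_medium between -0.015 and 0.015 m and y of pin_a in the frame of tray_medium between -0.034 and 0.034 m and z of pin_a in the frame of tray_medium below 0.016 m and angle between pin_a's own x axis and vertical between 1.5 and 1.64 rad)) or ((x of pin_c in the frame of gauge between -0.007 and 0.007 m and y of pin_c in the frame of gauge between -0.007 and 0.007 m and z of pin_c in the frame of gauge between 0.025 and 0.033 m and angle between the x axis of pin_c and the x axis of gauge, either way round below 0.13 rad and contact force between pin_c and gauge above 0.3 N) and (x of pin_b in the frame of tray_long between -0.015 and 0.015 m and y of pin_b in the frame of tray_long between -0.034 and 0.034 m and z of pin_b in the frame of tray_long below 0.016 m and angle between pin_b's own x axis and vertical between 1.5 and 1.64 rad)))), for 0.2 s.
4. two pins lie in the trays of their lengths ((((x of pin_b in the frame of tray_long between -0.015 and 0.015 m and y of pin_b in the frame of tray_long between -0.034 and 0.034 m and z of pin_b in the frame of tray_long below 0.016 m and angle between pin_b's own x axis and vertical between 1.5 and 1.64 rad) and (x of pin_c in the frame of tray_short between -0.015 and 0.015 m and y of pin_c in the frame of tray_short between -0.034 and 0.034 m and z of pin_c in the frame of tray_short below 0.016 m and angle between pin_c's own x axis and vertical between 1.5 and 1.64 rad)) or ((x of pin_a in the frame of tray_medium between -0.015 and 0.015 m and y of pin_a in the frame of tray_medium between -0.034 and 0.034 m and z of pin_a in the frame of tray_medium below 0.016 m and angle between pin_a's own x axis and vertical between 1.5 and 1.64 rad) and (x of pin_c in the frame of tray_short between -0.015 and 0.015 m and y of pin_c in the frame of tray_short between -0.034 and 0.034 m and z of pin_c in the frame of tray_short below 0.016 m and angle between pin_c's own x axis and vertical between 1.5 and 1.64 rad)) or ((x of pin_a in the frame of tray_medium between -0.015 and 0.015 m and y of pin_a in the frame of tray_medium between -0.034 and 0.034 m and z of pin_a in the frame of tray_medium below 0.016 m and angle between pin_a's own x axis and vertical between 1.5 and 1.64 rad) and (x of pin_b in the frame of tray_long between -0.015 and 0.015 m and y of pin_b in the frame of tray_long between -0.034 and 0.034 m and z of pin_b in the frame of tray_long below 0.016 m and angle between pin_b's own x axis and vertical between 1.5 and 1.64 rad)))), for 0.2 s.
5. the last pin rests level on its step of the gauge, the other two in their trays ((((x of pin_a in the frame of gauge between -0.007 and 0.007 m and y of pin_a in the frame of gauge between -0.007 and 0.007 m and z of pin_a in the frame of gauge between 0.037 and 0.045 m and angle between the x axis of pin_a and the x axis of gauge, either way round below 0.13 rad and contact force between pin_a and gauge above 0.3 N) and (x of pin_b in the frame of tray_long between -0.015 and 0.015 m and y of pin_b in the frame of tray_long between -0.034 and 0.034 m and z of pin_b in the frame of tray_long below 0.016 m and angle between pin_b's own x axis and vertical between 1.5 and 1.64 rad) and (x of pin_c in the frame of tray_short between -0.015 and 0.015 m and y of pin_c in the frame of tray_short between -0.034 and 0.034 m and z of pin_c in the frame of tray_short below 0.016 m and angle between pin_c's own x axis and vertical between 1.5 and 1.64 rad)) or ((x of pin_b in the frame of gauge between -0.007 and 0.007 m and y of pin_b in the frame of gauge between -0.007 and 0.007 m and z of pin_b in the frame of gauge between 0.049 and 0.057 m and angle between the x axis of pin_b and the x axis of gauge, either way round below 0.13 rad and contact force between pin_b and gauge above 0.3 N) and (x of pin_a in the frame of tray_medium between -0.015 and 0.015 m and y of pin_a in the frame of tray_medium between -0.034 and 0.034 m and z of pin_a in the frame of tray_medium below 0.016 m and angle between pin_a's own x axis and vertical between 1.5 and 1.64 rad) and (x of pin_c in the frame of tray_short between -0.015 and 0.015 m and y of pin_c in the frame of tray_short between -0.034 and 0.034 m and z of pin_c in the frame of tray_short below 0.016 m and angle between pin_c's own x axis and vertical between 1.5 and 1.64 rad)) or ((x of pin_c in the frame of gauge between -0.007 and 0.007 m and y of pin_c in the frame of gauge between -0.007 and 0.007 m and z of pin_c in the frame of gauge between 0.025 and 0.033 m and angle between the x axis of pin_c and the x axis of gauge, either way round below 0.13 rad and contact force between pin_c and gauge above 0.3 N) and (x of pin_a in the frame of tray_medium between -0.015 and 0.015 m and y of pin_a in the frame of tray_medium between -0.034 and 0.034 m and z of pin_a in the frame of tray_medium below 0.016 m and angle between pin_a's own x axis and vertical between 1.5 and 1.64 rad) and (x of pin_b in the frame of tray_long between -0.015 and 0.015 m and y of pin_b in the frame of tray_long between -0.034 and 0.034 m and z of pin_b in the frame of tray_long below 0.016 m and angle between pin_b's own x axis and vertical between 1.5 and 1.64 rad)))), for 0.2 s.
At the end, for the whole second after the job is handed in: Each pin lies at rest flat on the floor of the tray of its own length: its middle within 15 mm (lengthwise) and 34 mm (crosswise) of the tray's centre, its axis no more than 16 mm above the tray's underside and level within about 4 degrees (x of pin_a in the frame of tray_medium between -0.015 and 0.015 m and y of pin_a in the frame of tray_medium between -0.034 and 0.034 m and z of pin_a in the frame of tray_medium below 0.016 m and angle between pin_a's own x axis and vertical between 1.5 and 1.64 rad and x of pin_b in the frame of tray_long between -0.015 and 0.015 m and y of pin_b in the frame of tray_long between -0.034 and 0.034 m and z of pin_b in the frame of tray_long below 0.016 m and angle between pin_b's own x axis and vertical between 1.5 and 1.64 rad and x of pin_c in the frame of tray_short between -0.015 and 0.015 m and y of pin_c in the frame of tray_short between -0.034 and 0.034 m and z of pin_c in the frame of tray_short below 0.016 m and angle between pin_c's own x axis and vertical between 1.5 and 1.64 rad and linear speed of each of pin_a, pin_b, pin_c below 0.02 m/s); the robot touches nothing.
It fails at once if a pin falls into its tray (faster than 0.6 m/s inside it) ((x of pin_a in the frame of tray_medium between -0.015 and 0.015 m and y of pin_a in the frame of tray_medium between -0.034 and 0.034 m and z of pin_a in the frame of tray_medium below 0.05 m and linear speed of pin_a above 0.6 m/s) or (x of pin_b in the frame of tray_long between -0.015 and 0.015 m and y of pin_b in the frame of tray_long between -0.034 and 0.034 m and z of pin_b in the frame of tray_long below 0.05 m and linear speed of pin_b above 0.6 m/s) or (x of pin_c in the frame of tray_short between -0.015 and 0.015 m and y of pin_c in the frame of tray_short between -0.034 and 0.034 m and z of pin_c in the frame of tray_short below 0.05 m and linear speed of pin_c above 0.6 m/s)).
It fails at once if the red stone sample is moved more than 25 mm (distance of sample from where it was at the start of the episode above 0.025 m).
It fails at once if the sanding block is moved more than 25 mm (distance of sander from where it was at the start of the episode above 0.025 m).
It also fails if it takes over 72 s, if anything falls off the work surface, if the arm or the gripper's body presses on something with over 40 N, if the wrist force passes 120 N, or if a joint passes its speed limit or range.

## Robot

A 7-joint arm with a two-finger parallel gripper is mounted at the origin on the work surface; the furniture and walls round the work are solid. World frame = base frame: x ahead of the robot, y to its left, z up, the work surface at z = 0. Lengths are in m, angles in rad, forces in N, time in s.
With the tool pointing down it reaches from about 0.4 to 0.85 m from the base axis. Payload 6.9 kg.
Tool frame: the origin (TCP) lies at the very end of the fingers, on their centre line; the grasp point (between the pads) lies 19 mm behind it; z points along the fingers, y is the line along which they close (so a half turn about z gives the same grasp; the last joint's range is limited). The gripper opens to 85 mm and grips with 20 to 120 N. Pads are 22 mm wide; open, the fingers measure 114 mm over their backs; the gripper's body (76 mm by 85 mm) begins 54 mm behind the grasp point. The pads swing forward as they close: fully open they stand 13 mm farther back than shut.
Start: joints at [1.341, 0.507, -0.238, 1.5, 0.126, 1.149, -0.155], TCP at [0.206, -0.59, 0.231] pointing down, gripper open.
Joint ranges: [-3.08, 3.08], [-0.24, 2.05], [-1.43, 1.35], [0, 2.5], [-1.52, 4.66], [0.17, 1.96], [-2.89, 2.89]. Speed limits (rad/s): [2.39, 2.39, 3.14, 3.14, 3.14, 3.14, 3.14].

## Interface

Orientations are given as a unit quaternion [x, y, z, w].
In Python, from bench import ctrl gives the robot as it stands. The module is installed in compiled form; this text tells all that it offers.
- The arm moves only by the tool drive_tool, never from a script. Its argument "motion" is a list of rows, each an object with "dp": the shift along the tool's x, y, z in m, a list of three; "delta_rot": the turn, a rotation vector about the tool's x, y, z in rad, a list of three; "fingers": the opening, from 0 (shut) to 1 (fully open). In form: [{"dp": [dx, dy, dz], "delta_rot": [wx, wy, wz], "fingers": fingers}, ...]. A call has 1 to 8 rows; each row is the pose to reach, as a shift and turn from the pose commanded when the call began, along the tool's axes at that moment; what a row does not reach only later rows make up. A row lasts 1/10 s, in which the tool goes at most 50 mm and 8.59 degrees, less where a joint would pass 70% of its speed; a pose out of reach is approached as far as the arm can. A call with a gripper value outside its range is refused whole. The fingers move at their own pace and stop on an object; "newtons" is the grip in N (left out, the last holds). Time passes only in rows, so rows that repeat a pose let the fingers close. It gives the time, the measured TCP pose, the force, the opening and the grip force at its end, in the units of the state.
- ctrl.observe(): the state, without advancing time (a new reading comes with each control period).
- ctrl.snapshot(name): name is "scene" or "side" or "wrist"; returns a dict with "frame" (400x640x3 uint8, blue, green, red), "vfov" (degrees; the focal length in pixels is half the picture's height over the tangent of half this angle, whatever the lens; pixels are square), "cx", "cy" (the principal point, pixels), "T" (4x4, takes a point from camera to world coordinates). Camera axes: x right, y up, looking along -z (the intrinsics and any distortion apply to the point x, -y, -z); pixel columns grow to the right and rows downward; lengths in m; the calibration is good to about 2 mm. A picture is of the moment at which its call begins. There is no depth.
- ctrl.job_done(): hands the job in; it is judged then, once.
Trained networks look in the newest picture that a camera, given by its name, has taken for a name from the list of things; names that differ only in an ending like _2 or _b are one class to them, and where a whole thing is asked for, a point or a joint stands for the part that bears it (a point fixed in the world has none). Each returns a list of dicts, best first, with "conf" (0 to 1); they miss things now and then, are a little off and sometimes report something else, mostly with a low value. They report only what shows in the picture. A call takes as long as a camera call.
- ctrl.look_for(thing, camera): "at" ([column, row] in pixels, amid what is visible of it).
- ctrl.cut_out(thing, camera): "mask" (400x640 bool, what is visible of it) and "at" ([column, row] in pixels, amid what is visible of it).
The state is a dict: "t": time; "qpos": joint angles; "joint_velocities": joint speeds; "joint_torque": joint torques, N m; "eef_pos": TCP position; "ee_rot": TCP orientation; "ft_force": force on the tool from outside, world axes, zero at the start; "moment": the same for the moment, N m; "opening": finger opening in m; "grip_force": force on a finger pad.
Only numpy, scipy, OpenCV 4.12 (cv2) and the standard library are available. Lean on these libraries where they do the work, as an engineer would, in place of code of your own. Each camera call takes 0.05 s, during which the arm holds its last target. There are 200 camera calls.

## Working session

There is one attempt and no reset: what is moved stays moved. The work goes in short steps, Python scripts to look and compute and a tool call to move; the robot and the scene stay as the last step left them, time stands still between calls to the robot, and variables do not carry over. Pictures are saved under pics/ and viewed, at most 10 in all, crops included, and the job is handed in when it is done.

Besides the shell and the picture viewer there is one more tool, called by a JSON object that holds its "fn" and its "kwargs", one argument or row to a line. drive_tool: Moves the arm, as the interface text tells. Its arguments: {"type":"object","properties":{"motion":{"type":"array","items":{"type":"object","properties":{"dp":{"type":"array","items":{"type":"number"}},"delta_rot":{"type":"array","items":{"type":"number"}},"fingers":{"type":"number"}}}},"newtons":{"type":"number"}},"required":["motion"]}

```bash
mkdir -p pics; cat > h.py <<'E'
import numpy as np, cv2
from bench import ctrl
from scipy.spatial.transform import Rotation as R
def ray(s,px):
    f=200/np.tan(np.radians(s['vfov'])/2); T=np.array(s['T'])
    d=T[:3,:3]@np.array([(px[0]-s['cx'])/f,-(px[1]-s['cy'])/f,-1.0]); return T[:3,3],d
def toz(s,px,z):
    o,d=ray(s,px); return o+d*(z-o[2])/d[2]
def proj(s,p):
    f=200/np.tan(np.radians(s['vfov'])/2); T=np.array(s['T'])
    c=T[:3,:3].T@(np.array(p)-T[:3,3]); return np.array([s['cx']-f*c[0]/c[2], s['cy']+f*c[1]/c[2]])
def maskpose(s,m,z):
    ys,xs=np.nonzero(m)
    P=np.array([toz(s,(x,y),z)[:2] for x,y in zip(xs,ys)],np.float32)
    return cv2.minAreaRect(P)
E
python3 - <<'E'
from h import *
o=ctrl.observe();print(o['t'],o['eef_pos'],o['ee_rot'],o['ft_force'])
for c in ['scene','side']:
    s=ctrl.snapshot(c);cv2.imwrite(f'pics/{c}.png',s['frame'])
    print(c,{k:v for k,v in s.items() if k!='frame'})
    for n,z in [('pin_a',.009),('gauge',.03),('tray_short',.03),('tray_medium',.03),('tray_long',.03),('sample',.022),('sander',.034)]:
        for d in ctrl.cut_out(n,c)[:4]:
            r=maskpose(s,d['mask'],z)
            print(n,round(d['conf'],2),np.round(d['at']),d['mask'].sum(),np.round(r[0],3),np.round(r[1],3),round(r[2],1))
E
```

```text
0.0 [ 0.20573701 -0.58966254  0.23044946] [ 9.85936310e-01  1.67119266e-01 -1.53305660e-04 -8.48877951e-04] [-0.67715545 -0.41419296  0.54413079]
scene {'vfov': 53.29311180963408, 'cx': 317.06929737300067, 'cy': 197.2214527839974, 'T': array([[-0.4799122 ,  0.60666998, -0.63374744, -0.28703704],
       [-0.87730157, -0.33607366,  0.34263165,  0.42687435],
       [-0.00512149,  0.72042073,  0.69351838,  0.99129642],
       [ 0.        ,  0.        ,  0.        ,  1.        ]])}
pin_a 0.5 [253. 273.] 276 [0.427 0.251] [0.019 0.167] 86.7
pin_a 0.49 [223. 287.] 157 [0.413 0.351] [0.102 0.016] 8.5
pin_a 0.44 [271. 246.] 204 [0.486 0.177] [0.021 0.136] 77.5
gauge 0.96 [320. 234.] 1346 [0.471 0.024] [0.25  0.088] 5.3
gauge 0.19 [225. 287.] 183 [0.398 0.353] [0.105 0.017] 8.0
tray_short 0.96 [357. 208.] 885 [ 0.492 -0.13 ] [0.145 0.102] 2.8
tray_medium 0.93 [404. 186.] 940 [ 0.501 -0.355] [0.177 0.108] 0.6
tray_long 0.77 [382. 198.] 1210 [ 0.501 -0.246] [0.207 0.108] 2.5
sample 0.72 [420. 229.] 291 [ 0.319 -0.269] [0.051 0.083] 50.3
sample 0.25 [352. 206.] 927 [ 0.498 -0.136] [0.149 0.106] 2
[... 388 characters left out ...]
     ]])}
pin_a 0.81 [349. 291.] 432 [0.428 0.256] [0.028 0.162] 84.5
pin_a 0.72 [324. 266.] 299 [0.487 0.181] [0.026 0.131] 81.3
pin_a 0.69 [350. 320.] 290 [0.411 0.356] [0.1   0.021] 8.0
gauge 0.7 [333. 228.] 1412 [0.472 0.026] [0.208 0.118] 6.5
gauge 0.54 [326. 156.] 790 [ 0.509 -0.349] [0.167 0.124] 4.8
tray_short 0.65 [324. 194.] 853 [ 0.503 -0.118] [0.129 0.118] 1.3
tray_short 0.44 [287. 172.] 197 [ 0.649 -0.214] [0.05  0.126] 33.2
tray_medium 0.81 [328. 156.] 653 [ 0.511 -0.347] [0.153 0.112] 2.3
tray_long 0.56 [332. 172.] 1113 [ 0.51  -0.231] [0.188 0.133] 0.7
sample 0.68 [378. 173.] 220 [ 0.329 -0.257] [0.068 0.074] 48.2
sander 0.45 [284. 171.] 171 [ 0.653 -0.221] [0.048 0.106] 39.4
```

View pics/scene.png

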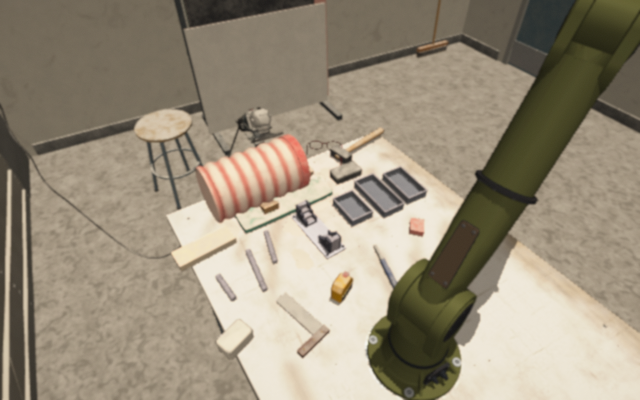

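View pics/side.png

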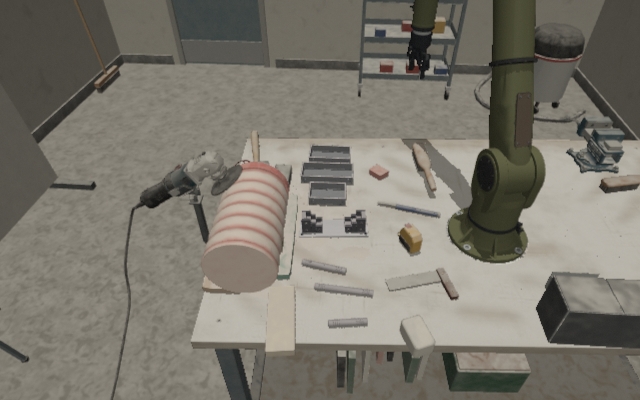

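```bash
cat > go.py <<'E'
import sys
from h import *
def delta(p,yaw,o=None):
    o=o or ctrl.observe(); r=R.from_quat(o['ee_rot']); c,s=np.cos(yaw),np.sin(yaw)
    t=R.from_matrix(np.array([[c,s,0],[s,-c,0],[0,0,-1]]))
    return r.inv().apply(np.array(p)-o['eef_pos']), (r.inv()*t).as_rotvec()
def show(tag,p,yawdeg):
    d,w=delta(p,np.radians(yawdeg)); print(tag,'dp',np.round(d,4),'rot',np.round(w,3))
if __name__=='__main__':
    v=list(map(float,sys.argv[1:])); o=ctrl.observe(); print(round(o['t'],2),np.round(o['eef_pos'],4),'F',np.round(o['ft_force'],1),'op',round(o['opening'],4))
    for i in range(0,len(v),4): show(v[i:i+4],v[i:i+3],v[i+3])
E
python3 go.py .44 -.25 .27 5  .42 .02 .27 3
```

```text
0.8 [ 0.2059 -0.5901  0.2313] F [-0.2  0.1 -0.8] op 0.0854
[0.44, -0.25, 0.27, 5.0] dp [ 0.3331 -0.244  -0.0387] rot [ 0.    -0.     0.249]
[0.42, 0.02, 0.27, 3.0] dp [ 0.4031 -0.5055 -0.0387] rot [ 0.    -0.     0.283]
```

{"fn": "drive_tool", "kwargs": {
  "motion": [
    {"dp":[0.333,-0.244,-0.039],"delta_rot":[0,0,0.25]},
    {"dp":[0.333,-0.244,-0.039],"delta_rot":[0,0,0.25]},
    {"dp":[0.333,-0.244,-0.039],"delta_rot":[0,0,0.25]},
    {"dp":[0.333,-0.244,-0.039],"delta_rot":[0,0,0.25]},
    {"dp":[0.333,-0.244,-0.039],"delta_rot":[0,0,0.25]},
    {"dp":[0.333,-0.244,-0.039],"delta_rot":[0,0,0.25]},
    {"dp":[0.333,-0.244,-0.039],"delta_rot":[0,0,0.25]},
    {"dp":[0.333,-0.244,-0.039],"delta_rot":[0,0,0.25]}
  ]
}}

```text
invalid input
```

```bash
cat > w.py <<'E'
import sys
from h import *
# usage: w.py pic|- name:z ...
s=ctrl.snapshot('wrist')
if sys.argv[1]!='-': cv2.imwrite(f'pics/{sys.argv[1]}.png',s['frame'])
for a in sys.argv[2:]:
    n,z=a.split(':')
    for d in ctrl.cut_out(n,'wrist')[:4]:
        if d['conf']<.3: continue
        (c,(w,h),an)=maskpose(s,d['mask'],float(z))
        yaw=an if w>h else an+90
        yaw=(yaw+90)%180-90
        print(n,round(d['conf'],2),np.round(d['at']),'c',np.round(c,4),'L',np.round(sorted((w,h)),3),'yaw',round(yaw,1))
E
python3 w.py w1 tray_short:.033 tray_long:.033 tray_medium:.033; python3 go.py .44 .02 .27 3
```

```text
1.0 [ 0.2059 -0.5901  0.2313] F [-0.1  0.1 -0.3] op 0.0855
[0.44, 0.02, 0.27, 3.0] dp [ 0.422  -0.4989 -0.0387] rot [ 0.    -0.     0.283]
```

View pics/w1.png

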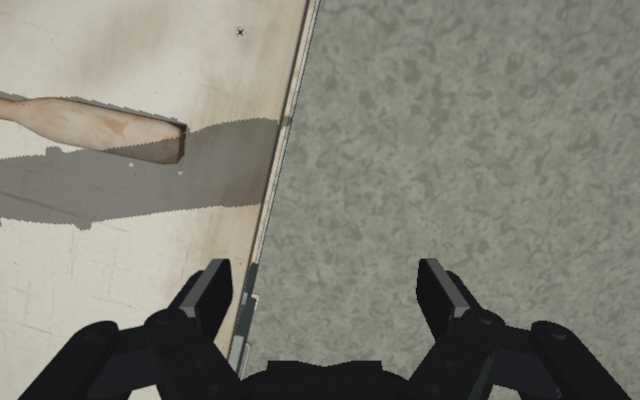

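The picture only shows the bench edge, because the move was refused: each row needs a `fingers` value.

{"fn": "drive_tool", "kwargs": {
  "motion": [
    {"dp":[0.333,-0.244,-0.039],"delta_rot":[0,0,0.25],"fingers":1},
    {"dp":[0.333,-0.244,-0.039],"delta_rot":[0,0,0.25],"fingers":1},
    {"dp":[0.333,-0.244,-0.039],"delta_rot":[0,0,0.25],"fingers":1},
    {"dp":[0.333,-0.244,-0.039],"delta_rot":[0,0,0.25],"fingers":1},
    {"dp":[0.333,-0.244,-0.039],"delta_rot":[0,0,0.25],"fingers":1},
    {"dp":[0.333,-0.244,-0.039],"delta_rot":[0,0,0.25],"fingers":1},
    {"dp":[0.333,-0.244,-0.039],"delta_rot":[0,0,0.25],"fingers":1},
    {"dp":[0.333,-0.244,-0.039],"delta_rot":[0,0,0.25],"fingers":1}
  ],
  "newtons": 60
}}

```text
t: 1.8
eef_pos: [0.4325, -0.2603, 0.2695]
ee_rot: [0.999, 0.043, 0.0, 0.0]
ft_force: [1.0, -0.9, -0.4]
opening: 0.0854
grip_force: 0.0
```

```bash
python3 w.py w2 tray_short:.033 tray_long:.033 tray_medium:.033; python3 go.py .42 .02 .27 3
```

```text
tray_short 0.95 [220.  87.] c [ 0.5048 -0.1393] L [0.09  0.125] yaw 1.7
tray_long 0.58 [324.  82.] c [ 0.5145 -0.2515] L [0.085 0.184] yaw 1.6
tray_medium 0.62 [419.  91.] c [ 0.5132 -0.3615] L [0.091 0.157] yaw 0.4
tray_medium 0.58 [92. 92.] c [0.4732 0.0121] L [0.102 0.211] yaw 5.4
2.0 [ 0.4324 -0.2609  0.2692] F [ 0.   0.  -0.1] op 0.0851
[0.42, 0.02, 0.27, 3.0] dp [ 0.0127 -0.2809 -0.0009] rot [ 0.    -0.     0.037]
```

View pics/w2.png

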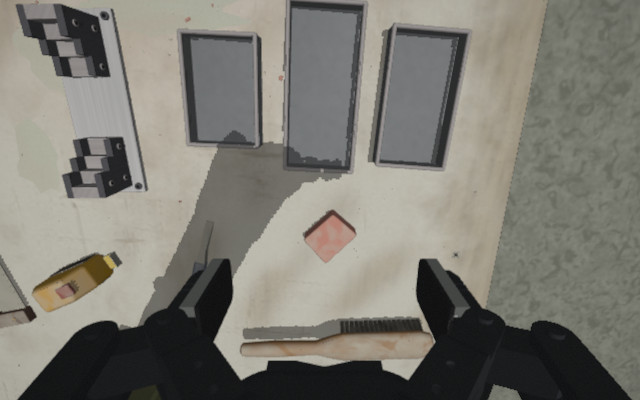

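The rim corners match the masks: short tray in columns 178–258, long 285–365 and medium 373–467. The gauge blocks are at (65,40) and (97,165).

{"fn": "drive_tool", "kwargs": {
  "motion": [
    {"dp":[0.045,-0.281,0],"delta_rot":[0,0,0.037],"fingers":1},
    {"dp":[0.045,-0.281,0],"delta_rot":[0,0,0.037],"fingers":1},
    {"dp":[0.045,-0.281,0],"delta_rot":[0,0,0.037],"fingers":1},
    {"dp":[0.045,-0.281,0],"delta_rot":[0,0,0.037],"fingers":1},
    {"dp":[0.045,-0.281,0],"delta_rot":[0,0,0.037],"fingers":1},
    {"dp":[0.045,-0.281,0],"delta_rot":[0,0,0.037],"fingers":1},
    {"dp":[0.045,-0.281,0],"delta_rot":[0,0,0.037],"fingers":1}
  ]
}}

```text
t: 2.7
eef_pos: [0.4525, 0.0255, 0.2692]
ee_rot: [1.0, 0.027, 0.0, -0.001]
ft_force: [-0.7, -0.8, -0.1]
opening: 0.0856
grip_force: 0.0
```

```bash
python3 w.py w3 gauge:.03 pin_a:.012; python3 go.py .44 .2 .2 -10; python3 -c "
from h import *;s=ctrl.snapshot('wrist');print(s['T'],s['vfov'],s['cx'],s['cy'])"
```

```text
gauge 0.97 [335. 137.] c [0.4699 0.0172] L [0.07  0.217] yaw 5.7
pin_a 0.82 [147. 164.] c [0.4288 0.2514] L [0.02  0.162] yaw -3.6
pin_a 0.79 [ 68. 172.] c [0.4151 0.3509] L [0.024 0.1  ] yaw 9.0
pin_a 0.69 [200. 117.] c [0.4891 0.1769] L [0.019 0.13 ] yaw -10.6
2.85 [0.4524 0.0197 0.2687] F [0.6 0.  0.1] op 0.0857
[0.44, 0.2, 0.2, -10.0] dp [-0.004  -0.1807  0.0685] rot [0.001 0.    0.221]
[[ 0.04625347  0.94931991  0.31088956  0.53162291]
 [-0.99892753  0.04330163  0.01639412  0.02358524]
 [ 0.00210124 -0.31131442  0.95030464  0.41113606]
 [ 0.          0.          0.          1.        ]] 63.96891626912175 324.13058905345815 198.92150081155685
```

View pics/w3.png

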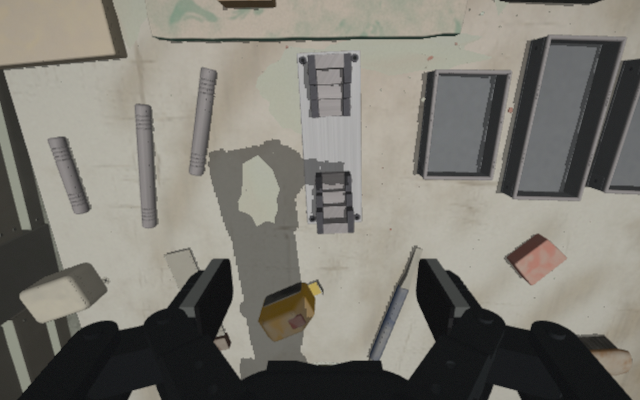

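The picture shows all three pins: medium at (202,122), long at (146,165) and short at (68,175). The gauge plate corners are at about (298,55), (361,52), (361,218) and (308,219).

```bash
python3 - <<'E'
from h import *
s=ctrl.snapshot('wrist')
P=np.array([toz(s,p,.008)[:2] for p in [(298,55),(361,52),(361,218),(308,219)]])
print(P.round(4),P.mean(0), np.linalg.norm(P-np.roll(P,1,0),axis=1))
# block centre-line: cheek tops at z=.062
im=cv2.resize(s['frame'][40:245,270:390],None,fx=2.9,fy=2.9,interpolation=cv2.INTER_CUBIC)
f=s['frame'].copy()
for c,y in [((.470,.0172),5.7)]:
    for x in (-.107,.107):
        for yy in (-.037,.037):
            a=np.radians(y);p=proj(s,[c[0]+x*np.cos(a)-yy*np.sin(a),c[1]+x*np.sin(a)+yy*np.cos(a),.008]);print(p.round(1))
cv2.imwrite('pics/g.png',im)
E
python3 go.py .489 .177 .12 -10.5 .489 .177 .003 -10.5
```

```text
[[ 0.573   0.0545]
 [ 0.5795 -0.0179]
 [ 0.3749 -0.0346]
 [ 0.3702  0.0369]] [0.47440898 0.00970845] [0.2035821  0.0727003  0.20533382 0.07164683]
[357.4 223.1]
[303.  225.9]
[353.3  51. ]
[289.2  54.8]
2.95 [0.4524 0.0195 0.2687] F [0.5 0.2 0.2] op 0.0852
[0.489, 0.177, 0.12, -10.5] dp [ 0.0437 -0.1558  0.1486] rot [0.001 0.    0.228]
[0.489, 0.177, 0.003, -10.5] dp [ 0.0438 -0.1559  0.2656] rot [0.001 0.    0.228]
```

View pics/g.png

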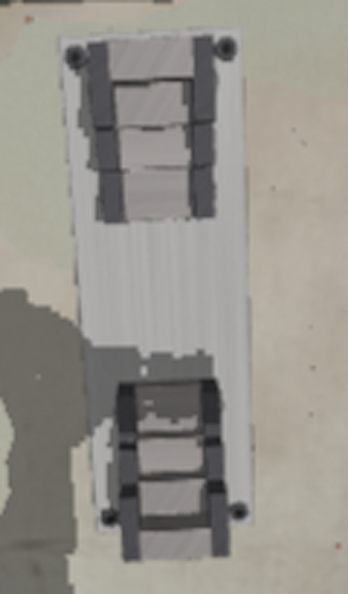

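{"fn": "drive_tool", "kwargs": {
  "motion": [
    {"dp":[0.044,-0.156,0.149],"delta_rot":[0,0,0.228],"fingers":0.6},
    {"dp":[0.044,-0.156,0.149],"delta_rot":[0,0,0.228],"fingers":0.6},
    {"dp":[0.044,-0.156,0.149],"delta_rot":[0,0,0.228],"fingers":0.6},
    {"dp":[0.044,-0.156,0.149],"delta_rot":[0,0,0.228],"fingers":0.6},
    {"dp":[0.044,-0.156,0.149],"delta_rot":[0,0,0.228],"fingers":0.6},
    {"dp":[0.044,-0.156,0.149],"delta_rot":[0,0,0.228],"fingers":0.6},
    {"dp":[0.044,-0.156,0.149],"delta_rot":[0,0,0.228],"fingers":0.6}
  ]
}}

```text
t: 3.65
eef_pos: [0.4889, 0.1782, 0.1196]
ee_rot: [0.996, -0.09, -0.001, 0.001]
ft_force: [0.5, -0.9, 1.0]
opening: 0.0513
grip_force: 0.0
```

```bash
python3 w.py w4 pin_a:.012; python3 - <<'E'
from h import *
# gauge corners from the still view at (0.4524,0.0197): camera T printed
T=np.array([[0.04625347,0.94931991,0.31088956,0.53162291],[-0.99892753,0.04330163,0.01639412,0.02358524],[0.00210124,-0.31131442,0.95030464,0.41113606],[0,0,0,1]])
s=dict(T=T,vfov=63.96891626912175,cx=324.13,cy=198.92)
P=np.array([toz(s,(x/2.9+270,y/2.9+40),.008)[:2] for x,y in [(62,38),(241,30),(253,524),(96,529)]])
print(P.round(4),P.mean(0), np.linalg.norm(P-np.roll(P,1,0),axis=1), np.degrees([np.arctan2(*(P[0]-P[3])[::-1]),np.arctan2(*(P[1]-P[2])[::-1])]))
E
python3 go.py .489 .177 .003 -10.5
```

```text
pin_a 0.75 [139. 283.] c [0.4382 0.3548] L [0.024 0.059] yaw 9.4
pin_a 0.68 [324. 185.] c [0.4887 0.178 ] L [0.018 0.133] yaw -10.3
pin_a 0.59 [248. 231.] c [0.429  0.2524] L [0.019 0.165] yaw -3.5
[[ 0.5747  0.0625]
 [ 0.5809 -0.0083]
 [ 0.3708 -0.0296]
 [ 0.3649  0.0436]] [0.47280726 0.01703247] [0.21058995 0.07112462 0.21117047 0.07344349] [5.15769396 5.78588131]
3.75 [0.4895 0.1777 0.1207] F [0.3 0.3 0.3] op 0.0513
[0.489, 0.177, 0.003, -10.5] dp [-0.0005  0.0007  0.1177] rot [ 0.001 -0.001  0.001]
```

View pics/w4.png

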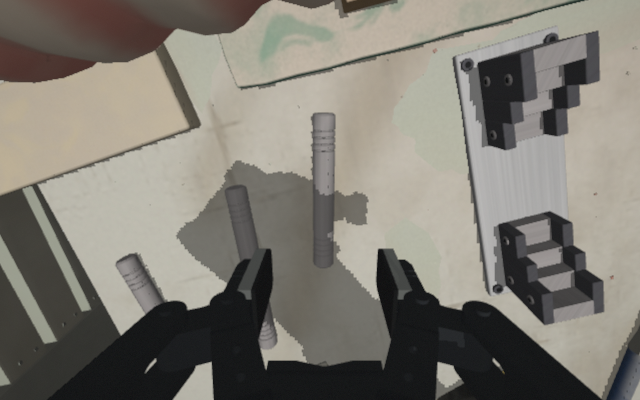

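The pin is centred between the open fingers, at (324,190), so I'll descend and grip.

{"fn": "drive_tool", "kwargs": {
  "motion": [
    {"dp":[0,0,0.04],"delta_rot":[0,0,0],"fingers":0.6},
    {"dp":[0,0,0.08],"delta_rot":[0,0,0],"fingers":0.6},
    {"dp":[0,0,0.105],"delta_rot":[0,0,0],"fingers":0.6},
    {"dp":[0,0,0.117],"delta_rot":[0,0,0],"fingers":0.6},
    {"dp":[0,0,0.117],"delta_rot":[0,0,0],"fingers":0},
    {"dp":[0,0,0.117],"delta_rot":[0,0,0],"fingers":0},
    {"dp":[0,0,0.117],"delta_rot":[0,0,0],"fingers":0},
    {"dp":[0,0,0.117],"delta_rot":[0,0,0],"fingers":0}
  ]
}}

```text
t: 4.55
eef_pos: [0.4898, 0.1797, 0.0046]
ee_rot: [0.996, -0.09, 0.001, -0.0]
ft_force: [-0.9, -1.2, 8.1]
opening: 0.0158
grip_force: 59.3
```

```bash
python3 go.py .4887 .1778 .13 -10.4 .4720 .0172 .13 5.6
```

```text
4.55 [0.4898 0.1797 0.0046] F [-0.9 -1.2  8.1] op 0.0158
[0.4887, 0.1778, 0.13, -10.4] dp [-0.0004  0.0019 -0.1254] rot [-0.001 -0.003  0.002]
[0.472, 0.0172, 0.13, 5.6] dp [ 0.0119  0.1629 -0.1255] rot [-0.001 -0.003 -0.278]
```

{"fn": "drive_tool", "kwargs": {
  "motion": [
    {"dp":[0,0.002,-0.02],"delta_rot":[0,0,0],"fingers":0},
    {"dp":[0,0.002,-0.06],"delta_rot":[0,0,0],"fingers":0},
    {"dp":[0,0.002,-0.1],"delta_rot":[0,0,0],"fingers":0},
    {"dp":[0,0.002,-0.125],"delta_rot":[0,0,0],"fingers":0}
  ]
}}

```text
t: 4.95
eef_pos: [0.4891, 0.1783, 0.1313]
ee_rot: [0.996, -0.089, 0.002, -0.001]
ft_force: [0.7, 1.0, -2.3]
opening: 0.0152
grip_force: 59.5
```

```bash
python3 w.py w5 pin_a:.135; python3 go.py .4720 .0172 .13 5.6;python3 -c "
from h import *;print(ctrl.observe()['grip_force'])"
```

```text
pin_a 0.87 [324. 236.] c [0.4911 0.1774] L [0.018 0.128] yaw -10.2
pin_a 0.83 [154. 287.] c [0.491  0.2641] L [0.012 0.046] yaw 8.9
pin_a 0.6 [251. 236.] c [0.5067 0.2101] L [0.01  0.061] yaw -2.8
5.05 [0.4904 0.1788 0.1321] F [ 1.1 -0.8 -2.9] op 0.0157
[0.472, 0.0172, 0.13, 5.6] dp [0.0107 0.1623 0.0015] rot [-0.003 -0.007 -0.277]
59.53770250082016
```

View pics/w5.png

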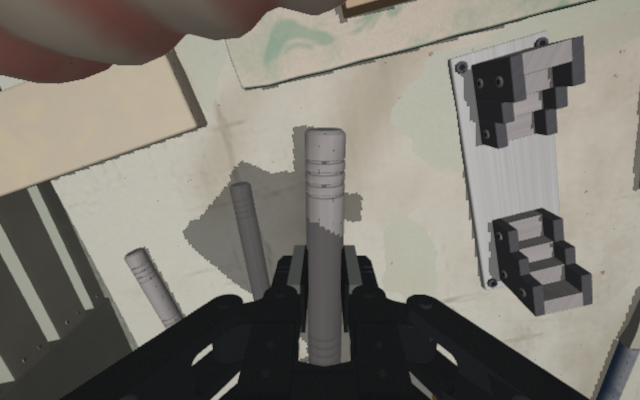

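The pin is held level and centred in the pads, along column 325. Next I move it over the gauge.

{"fn": "drive_tool", "kwargs": {
  "motion": [
    {"dp":[0.01,0.162,0.002],"delta_rot":[-0.002,-0.005,-0.277],"fingers":0},
    {"dp":[0.01,0.162,0.002],"delta_rot":[-0.002,-0.005,-0.277],"fingers":0},
    {"dp":[0.01,0.162,0.002],"delta_rot":[-0.002,-0.005,-0.277],"fingers":0},
    {"dp":[0.01,0.162,0.002],"delta_rot":[-0.002,-0.005,-0.277],"fingers":0},
    {"dp":[0.01,0.162,0.002],"delta_rot":[-0.002,-0.005,-0.277],"fingers":0},
    {"dp":[0.01,0.162,0.002],"delta_rot":[-0.002,-0.005,-0.277],"fingers":0}
  ]
}}

```text
t: 5.65
eef_pos: [0.4693, 0.0173, 0.1257]
ee_rot: [0.999, 0.049, -0.003, 0.0]
ft_force: [0.3, 0.3, -2.7]
opening: 0.0155
grip_force: 59.6
```

```bash
python3 w.py w6 gauge:.03 pin_a:.135;  python3 go.py .4720 .0172 .13 5.6 .4715 .0172 .036 5.6
```

```text
gauge 0.97 [325. 116.] c [0.4646 0.0165] L [0.069 0.228] yaw 5.7
pin_a 0.7 [326. 236.] c [0.4749 0.0176] L [0.017 0.123] yaw 5.7
5.8 [0.4696 0.0184 0.1259] F [-0.1  0.7 -2.8] op 0.0152
[0.472, 0.0172, 0.13, 5.6] dp [ 0.0023  0.0015 -0.0041] rot [0.    0.005 0.003]
[0.4715, 0.0172, 0.036, 5.6] dp [0.0022 0.0014 0.0899] rot [0.    0.005 0.003]
```

View pics/w6.png

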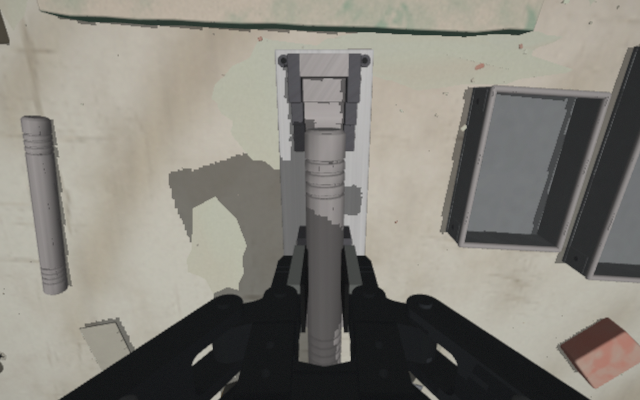

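```bash
python3 - <<'E'
from h import *
s=ctrl.snapshot('wrist')
P=np.array([toz(s,p,.008)[:2] for p in [(276,50),(373,49)]]);a=np.radians(5.6);u=np.array([np.cos(a),np.sin(a)])
print(P,P.mean(0)-.107*u)
# pin far end at z~.1305 top-of-end (325,129)
print(toz(s,(325,129),.1395), toz(s,(325,160),.1215))
E
python3 go.py .4715 .0172 .036 5.6
```

```text
[[ 0.57522691  0.06463646]
 [ 0.58311034 -0.0067659 ]] [0.47267929 0.01849391]
[0.53552429 0.02465382 0.1395    ] [0.51959014 0.02296199 0.1215    ]
5.85 [0.4695 0.0183 0.1259] F [-0.4 -0.7 -2.9] op 0.0156
[0.4715, 0.0172, 0.036, 5.6] dp [0.0023 0.0012 0.0899] rot [0.001 0.005 0.003]
```

{"fn": "drive_tool", "kwargs": {
  "motion": [
    {"dp":[0.002,0.0005,0.025],"delta_rot":[0,0.005,0],"fingers":0},
    {"dp":[0.002,0.0005,0.05],"delta_rot":[0,0.005,0],"fingers":0},
    {"dp":[0.002,0.0005,0.062],"delta_rot":[0,0.005,0],"fingers":0},
    {"dp":[0.002,0.0005,0.074],"delta_rot":[0,0.005,0],"fingers":0},
    {"dp":[0.002,0.0005,0.082],"delta_rot":[0,0.005,0],"fingers":0},
    {"dp":[0.002,0.0005,0.084],"delta_rot":[0,0.005,0],"fingers":0}
  ]
}}

```text
t: 6.45
eef_pos: [0.4707, 0.0169, 0.0412]
ee_rot: [0.999, 0.05, -0.001, 0.001]
ft_force: [0.2, 0.6, -2.3]
opening: 0.0157
grip_force: 59.6
```

```bash
python3 go.py .4715 .0180 .036 5.6
```

```text
6.45 [0.4707 0.0169 0.0412] F [ 0.2  0.6 -2.3] op 0.0157
[0.4715, 0.018, 0.036, 5.6] dp [ 0.0009 -0.001   0.0052] rot [0.001 0.001 0.001]
```

No contact yet, so I lower in small steps.

{"fn": "drive_tool", "kwargs": {
  "motion": [
    {"dp":[0.001,-0.001,0.002],"delta_rot":[0,0,0],"fingers":0},
    {"dp":[0.001,-0.001,0.004],"delta_rot":[0,0,0],"fingers":0},
    {"dp":[0.001,-0.001,0.006],"delta_rot":[0,0,0],"fingers":0},
    {"dp":[0.001,-0.001,0.006],"delta_rot":[0,0,0],"fingers":0}
  ]
}}

```text
t: 6.85
eef_pos: [0.4724, 0.0174, 0.0366]
ee_rot: [0.999, 0.049, 0.001, 0.001]
ft_force: [-1.1, 1.2, 4.0]
opening: 0.0153
grip_force: 60.2
```

{"fn": "drive_tool", "kwargs": {
  "motion": [
    {"dp":[0,0,0.001],"delta_rot":[0,0,0],"fingers":0},
    {"dp":[0,0,0.001],"delta_rot":[0,0,0],"fingers":0},
    {"dp":[0,0,0.001],"delta_rot":[0,0,0],"fingers":0},
    {"dp":[0,0,0.001],"delta_rot":[0,0,0],"fingers":0},
    {"dp":[0,0,0.001],"delta_rot":[0,0,0],"fingers":0}
  ]
}}

```text
t: 7.35
eef_pos: [0.4724, 0.0174, 0.0364]
ee_rot: [0.999, 0.049, 0.001, 0.001]
ft_force: [-3.5, 0.6, 15.4]
opening: 0.0154
grip_force: 61.7
```

```bash
python3 - <<'E'
from h import *
s=ctrl.snapshot('wrist');cv2.imwrite('pics/w7.png',s['frame'])
s=ctrl.snapshot('side')
cv2.imwrite('pics/s7.png',cv2.resize(s['frame'][190:260,280:390],None,fx=5,fy=5,interpolation=cv2.INTER_CUBIC))
E
python3 go.py .4724 .0174 .12 5.6 .513 -.3615 .12 1
```

```text
7.45 [0.4724 0.0174 0.0364] F [-4.1 -0.1 15.8] op 0.0155
[0.4724, 0.0174, 0.12, 5.6] dp [ 0.0002  0.0002 -0.0836] rot [ 0.002 -0.002  0.   ]
[0.513, -0.3615, 0.12, 1.0] dp [ 0.0035  0.3812 -0.0829] rot [ 0.002 -0.002  0.08 ]
```

View pics/w7.png

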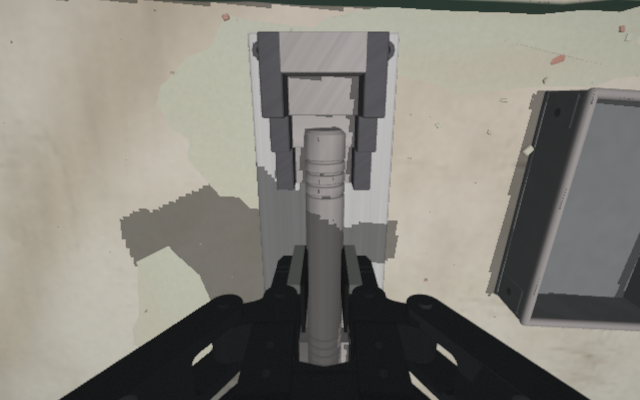

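That was the last of my 10 pictures. It shows the medium pin seated centrally between the cheeks on its step, with its far end at (325,130) and about 15 N of contact. Now to the medium tray.

{"fn": "drive_tool", "kwargs": {
  "motion": [
    {"dp":[0,0,-0.04],"delta_rot":[0,0,0],"fingers":0},
    {"dp":[0,0,-0.08],"delta_rot":[0,0,0],"fingers":0},
    {"dp":[0.0035,0.04,-0.085],"delta_rot":[0,0,0.08],"fingers":0},
    {"dp":[0.0035,0.09,-0.085],"delta_rot":[0,0,0.08],"fingers":0},
    {"dp":[0.0035,0.14,-0.085],"delta_rot":[0,0,0.08],"fingers":0},
    {"dp":[0.0035,0.19,-0.085],"delta_rot":[0,0,0.08],"fingers":0},
    {"dp":[0.0035,0.24,-0.085],"delta_rot":[0,0,0.08],"fingers":0},
    {"dp":[0.0035,0.29,-0.085],"delta_rot":[0,0,0.08],"fingers":0}
  ]
}}

```text
t: 8.25
eef_pos: [0.5034, -0.2732, 0.1205]
ee_rot: [1.0, 0.009, 0.0, 0.001]
ft_force: [2.7, 0.3, -2.5]
opening: 0.0156
grip_force: 59.8
```

```bash
python3 go.py .513 -.3615 .10 1
```

```text
8.25 [ 0.5034 -0.2732  0.1205] F [ 2.7  0.3 -2.5] op 0.0156
[0.513, -0.3615, 0.1, 1.0] dp [0.0081 0.0884 0.0207] rot [ 0.002 -0.     0.   ]
```

{"fn": "drive_tool", "kwargs": {
  "motion": [
    {"dp":[0.008,0.04,0.0],"delta_rot":[0,0,0],"fingers":0},
    {"dp":[0.008,0.08,0.0],"delta_rot":[0,0,0],"fingers":0},
    {"dp":[0.008,0.083,0.02],"delta_rot":[0,0,0],"fingers":0},
    {"dp":[0.008,0.083,0.02],"delta_rot":[0,0,0],"fingers":0},
    {"dp":[0.008,0.083,0.02],"delta_rot":[0,0,0],"fingers":0}
  ]
}}

```text
t: 8.75
eef_pos: [0.5129, -0.3525, 0.1002]
ee_rot: [1.0, 0.009, -0.001, -0.0]
ft_force: [-0.1, 0.3, -2.3]
opening: 0.0153
grip_force: 59.8
```

```bash
python3 w.py w8 tray_medium:.033 tray_long:.033 pin_a:.1045; python3 go.py .513 -.3615 .008 1
```

```text
tray_medium 0.76 [361. 166.] c [ 0.5177 -0.3637] L [0.085 0.147] yaw 0.6
tray_long 0.77 [180. 178.] c [ 0.5161 -0.2556] L [0.092 0.183] yaw 1.6
pin_a 0.88 [324. 234.] c [ 0.5152 -0.3526] L [0.018 0.128] yaw 0.9
8.95 [ 0.5139 -0.3527  0.1014] F [ 0.3  0.6 -2.8] op 0.0157
[0.513, -0.3615, 0.008, 1.0] dp [-0.0012  0.0086  0.0934] rot [ 0.002 -0.001  0.002]
```

{"fn": "drive_tool", "kwargs": {
  "motion": [
    {"dp":[-0.001,0.009,0.02],"delta_rot":[0,0,0],"fingers":0},
    {"dp":[-0.001,0.009,0.04],"delta_rot":[0,0,0],"fingers":0},
    {"dp":[-0.001,0.009,0.06],"delta_rot":[0,0,0],"fingers":0},
    {"dp":[-0.001,0.009,0.075],"delta_rot":[0,0,0],"fingers":0},
    {"dp":[-0.001,0.009,0.085],"delta_rot":[0,0,0],"fingers":0},
    {"dp":[-0.001,0.009,0.089],"delta_rot":[0,0,0],"fingers":0},
    {"dp":[-0.001,0.009,0.092],"delta_rot":[0,0,0],"fingers":0},
    {"dp":[-0.001,0.009,0.094],"delta_rot":[0,0,0],"fingers":0}
  ]
}}

```text
t: 9.75
eef_pos: [0.5127, -0.363, 0.0076]
ee_rot: [1.0, 0.009, 0.0, 0.001]
ft_force: [-5.3, 2.9, 19.3]
opening: 0.0156
grip_force: 62.1
```

{"fn": "drive_tool", "kwargs": {
  "motion": [
    {"dp":[0,0,-0.001],"delta_rot":[0,0,0],"fingers":0.38},
    {"dp":[0,0,-0.001],"delta_rot":[0,0,0],"fingers":0.38},
    {"dp":[0,0,-0.001],"delta_rot":[0,0,0],"fingers":0.38},
    {"dp":[0,0,-0.03],"delta_rot":[0,0,0],"fingers":0.38},
    {"dp":[0,0,-0.08],"delta_rot":[0,0,0],"fingers":0.38},
    {"dp":[0,0,-0.12],"delta_rot":[0,0,0],"fingers":0.38},
    {"dp":[0,0,-0.15],"delta_rot":[0,0,0],"fingers":0.38},
    {"dp":[0,0,-0.15],"delta_rot":[0,0,0],"fingers":0.38}
  ]
}}

```text
t: 10.55
eef_pos: [0.5148, -0.3638, 0.1616]
ee_rot: [1.0, 0.009, 0.004, 0.003]
ft_force: [0.5, -0.2, 0.1]
opening: 0.0323
grip_force: 0.0
```

```bash
python3 w.py w9 tray_medium:.033 tray_long:.033 pin_a:.013; python3 go.py .43 -.02 .16 0 .429 .252 .16 -3.5
```

```text
tray_medium 0.69 [332. 174.] c [ 0.5141 -0.364 ] L [0.085 0.154] yaw 0.6
tray_long 0.91 [200. 172.] c [ 0.5154 -0.2555] L [0.093 0.186] yaw 1.6
tray_long 0.58 [331. 179.] c [ 0.5141 -0.364 ] L [0.085 0.154] yaw 0.5
tray_long 0.52 [  8. 293.] c [ 0.4123 -0.0608] L [0.015 0.052] yaw -16.0
pin_a 0.94 [322. 180.] c [ 0.5118 -0.3636] L [0.018 0.132] yaw 1.0
10.75 [ 0.5116 -0.3626  0.1553] F [-0.1 -0.4  0.6] op 0.0324
[0.43, -0.02, 0.16, 0.0] dp [-0.0755 -0.3439 -0.0047] rot [0.001 0.002 0.018]
[0.429, 0.252, 0.16, -3.5] dp [-0.0717 -0.6159 -0.0048] rot [0.001 0.002 0.079]
```

Pin 1 lies in the medium tray, within about 2 mm of its centre. Next is the long pin.

{"fn": "drive_tool", "kwargs": {
  "motion": [
    {"dp":[-0.076,-0.38,0.0],"delta_rot":[0,0,0.03],"fingers":0.6},
    {"dp":[-0.076,-0.38,0.0],"delta_rot":[0,0,0.03],"fingers":0.6},
    {"dp":[-0.076,-0.38,0.0],"delta_rot":[0,0,0.03],"fingers":0.6},
    {"dp":[-0.076,-0.38,0.0],"delta_rot":[0,0,0.03],"fingers":0.6},
    {"dp":[-0.076,-0.38,0.0],"delta_rot":[0,0,0.03],"fingers":0.6},
    {"dp":[-0.076,-0.38,0.0],"delta_rot":[0,0,0.03],"fingers":0.6},
    {"dp":[-0.076,-0.38,0.0],"delta_rot":[0,0,0.03],"fingers":0.6},
    {"dp":[-0.076,-0.38,0.0],"delta_rot":[0,0,0.03],"fingers":0.6}
  ]
}}

```text
t: 11.55
eef_pos: [0.4278, 0.0186, 0.1551]
ee_rot: [1.0, -0.005, -0.001, 0.0]
ft_force: [0.7, 0.0, 0.2]
opening: 0.0511
grip_force: 0.0
```

```bash
python3 go.py .429 .252 .12 -3.5
```

```text
11.55 [0.4278 0.0186 0.1551] F [0.7 0.  0.2] op 0.0511
[0.429, 0.252, 0.12, -3.5] dp [-0.0011 -0.2335  0.0349] rot [0.001 0.002 0.051]
```

{"fn": "drive_tool", "kwargs": {
  "motion": [
    {"dp":[-0.001,-0.233,0.035],"delta_rot":[0,0,0.05],"fingers":0.6},
    {"dp":[-0.001,-0.233,0.035],"delta_rot":[0,0,0.05],"fingers":0.6},
    {"dp":[-0.001,-0.233,0.035],"delta_rot":[0,0,0.05],"fingers":0.6},
    {"dp":[-0.001,-0.233,0.035],"delta_rot":[0,0,0.05],"fingers":0.6},
    {"dp":[-0.001,-0.233,0.035],"delta_rot":[0,0,0.05],"fingers":0.6},
    {"dp":[-0.001,-0.233,0.035],"delta_rot":[0,0,0.05],"fingers":0.6},
    {"dp":[-0.001,-0.233,0.035],"delta_rot":[0,0,0.05],"fingers":0.6}
  ]
}}

```text
t: 12.25
eef_pos: [0.4304, 0.2489, 0.1193]
ee_rot: [1.0, -0.03, -0.001, 0.001]
ft_force: [-0.4, -0.4, -0.6]
opening: 0.0512
grip_force: 0.0
```

```bash
python3 w.py w10 pin_a:.012; python3 go.py .429 .252 .003 -3.5
```

```text
pin_a 0.77 [320. 184.] c [0.4282 0.2535] L [0.018 0.162] yaw -3.8
pin_a 0.59 [201. 215.] c [0.4145 0.3523] L [0.02  0.103] yaw 8.7
12.35 [0.4312 0.247  0.1199] F [ 0.9 -0.4  0. ] op 0.0512
[0.429, 0.252, 0.003, -3.5] dp [-0.0023 -0.0052  0.1169] rot [ 0.003  0.001 -0.003]
```

{"fn": "drive_tool", "kwargs": {
  "motion": [
    {"dp":[-0.003,-0.006,0.04],"delta_rot":[0,0,0],"fingers":0.6},
    {"dp":[-0.003,-0.006,0.08],"delta_rot":[0,0,0],"fingers":0.6},
    {"dp":[-0.003,-0.006,0.105],"delta_rot":[0,0,0],"fingers":0.6},
    {"dp":[-0.003,-0.006,0.116],"delta_rot":[0,0,0],"fingers":0.6},
    {"dp":[-0.003,-0.006,0.116],"delta_rot":[0,0,0],"fingers":0},
    {"dp":[-0.003,-0.006,0.116],"delta_rot":[0,0,0],"fingers":0},
    {"dp":[-0.003,-0.006,0.116],"delta_rot":[0,0,0],"fingers":0},
    {"dp":[-0.003,-0.006,0.116],"delta_rot":[0,0,0],"fingers":0}
  ]
}}

```text
t: 13.15
eef_pos: [0.4296, 0.2546, 0.0059]
ee_rot: [1.0, -0.031, 0.001, 0.0]
ft_force: [-0.9, -1.5, 7.4]
opening: 0.0155
grip_force: 59.5
```

{"fn": "drive_tool", "kwargs": {
  "motion": [
    {"dp":[0,0,-0.02],"delta_rot":[0,0,0],"fingers":0},
    {"dp":[0,0,-0.06],"delta_rot":[0,0,0],"fingers":0},
    {"dp":[0,0,-0.1],"delta_rot":[0,0,0],"fingers":0},
    {"dp":[0,0,-0.13],"delta_rot":[0,0,0],"fingers":0},
    {"dp":[0,0,-0.13],"delta_rot":[0,0,0],"fingers":0}
  ]
}}

```text
t: 13.65
eef_pos: [0.4306, 0.2565, 0.1388]
ee_rot: [1.0, -0.031, 0.003, -0.001]
ft_force: [1.2, 0.2, -2.4]
opening: 0.0152
grip_force: 59.5
```

```bash
python3 w.py w11 pin_a:.138; python3 go.py .472 .0175 .13 5.6
```

```text
pin_a 0.83 [327. 217.] c [0.4376 0.2556] L [0.019 0.146] yaw -3.6
pin_a 0.66 [216. 211.] c [0.4585 0.305 ] L [0.01  0.054] yaw 8.9
13.75 [0.429  0.2547 0.135 ] F [-0.4 -0.6 -3.7] op 0.0154
[0.472, 0.0175, 0.13, 5.6] dp [0.0578 0.234  0.0053] rot [ 0.001 -0.001 -0.161]
```

{"fn": "drive_tool", "kwargs": {
  "motion": [
    {"dp":[0.058,0.234,0.005],"delta_rot":[0,0,-0.161],"fingers":0},
    {"dp":[0.058,0.234,0.005],"delta_rot":[0,0,-0.161],"fingers":0},
    {"dp":[0.058,0.234,0.005],"delta_rot":[0,0,-0.161],"fingers":0},
    {"dp":[0.058,0.234,0.005],"delta_rot":[0,0,-0.161],"fingers":0},
    {"dp":[0.058,0.234,0.005],"delta_rot":[0,0,-0.161],"fingers":0},
    {"dp":[0.058,0.234,0.005],"delta_rot":[0,0,-0.161],"fingers":0},
    {"dp":[0.058,0.234,0.005],"delta_rot":[0,0,-0.161],"fingers":0},
    {"dp":[0.058,0.234,0.005],"delta_rot":[0,0,-0.161],"fingers":0}
  ]
}}

```text
t: 14.55
eef_pos: [0.4714, 0.019, 0.1291]
ee_rot: [0.999, 0.05, -0.001, 0.0]
ft_force: [0.5, 0.2, -3.4]
opening: 0.0155
grip_force: 59.7
```

```bash
cat > pe.py <<'E'
# far end of the held pin along the gauge axis: top of the mask, on the pin's upper chamfer edge
import sys
from h import *
off=float(sys.argv[1]);L=float(sys.argv[2]);yaw=np.radians(float(sys.argv[3]))
o=ctrl.observe();z=o['eef_pos'][2]+off;u=np.array([np.cos(yaw),np.sin(yaw)])
s=ctrl.snapshot('wrist')
d=min([d for d in ctrl.cut_out('pin_a','wrist') if d['conf']>.4],key=lambda d:abs(d['at'][0]-325))
ys,xs=np.nonzero(d['mask']);r=ys.min();c=xs[ys<r+3].mean()
p=toz(s,(c,r),z+.0085)[:2]
print('conf',round(d['conf'],2),'row',r,'centre est',p-u*(L/2-.0005),'offset from TCP',u@(p-o['eef_pos'][:2])-L/2+.0005)
E
python3 pe.py .003 .16 5.6; python3 go.py .472 .0177 .05 5.6
```

```text
conf 0.85 row 92 centre est [0.47200366 0.01887127] offset from TCP 0.0005655103057223133
14.65 [0.4717 0.0194 0.1295] F [ 0.3 -0.2 -2.8] op 0.0153
[0.472, 0.0177, 0.05, 5.6] dp [0.0002 0.0017 0.0795] rot [0.001 0.001 0.004]
```

{"fn": "drive_tool", "kwargs": {
  "motion": [
    {"dp":[0,0.0017,0.02],"delta_rot":[0,0,0.003],"fingers":0},
    {"dp":[0,0.0017,0.04],"delta_rot":[0,0,0.003],"fingers":0},
    {"dp":[0,0.0017,0.055],"delta_rot":[0,0,0.003],"fingers":0},
    {"dp":[0,0.0017,0.067],"delta_rot":[0,0,0.003],"fingers":0},
    {"dp":[0,0.0017,0.074],"delta_rot":[0,0,0.003],"fingers":0},
    {"dp":[0,0.0017,0.077],"delta_rot":[0,0,0.003],"fingers":0},
    {"dp":[0,0.0017,0.079],"delta_rot":[0,0,0.003],"fingers":0},
    {"dp":[0,0.0017,0.08],"delta_rot":[0,0,0.003],"fingers":0}
  ]
}}

```text
t: 15.45
eef_pos: [0.4726, 0.0162, 0.0502]
ee_rot: [0.999, 0.048, 0.0, 0.001]
ft_force: [0.8, 0.1, -3.5]
opening: 0.0156
grip_force: 59.7
```

{"fn": "drive_tool", "kwargs": {
  "motion": [
    {"dp":[0,-0.001,0.001],"delta_rot":[0,0,0],"fingers":0},
    {"dp":[0,-0.001,0.002],"delta_rot":[0,0,0],"fingers":0},
    {"dp":[0,-0.001,0.003],"delta_rot":[0,0,0],"fingers":0},
    {"dp":[0,-0.001,0.003],"delta_rot":[0,0,0],"fingers":0},
    {"dp":[0,-0.001,0.003],"delta_rot":[0,0,0],"fingers":0}
  ]
}}

```text
t: 15.95
eef_pos: [0.4727, 0.0162, 0.0495]
ee_rot: [0.999, 0.048, 0.001, 0.002]
ft_force: [-7.4, -2.9, 30.5]
opening: 0.0153
grip_force: 63.4
```

```bash
python3 pe.py .003 .16 5.6; python3 go.py .5145 -.2545 .13 1.6
```

```text
conf 0.76 row 93 centre est [0.47291976 0.01582165] offset from TCP 0.00017684361625872015
16.05 [0.4727 0.0162 0.0495] F [-6.6 -2.3 29. ] op 0.0158
[0.5145, -0.2545, 0.13, 1.6] dp [ 0.0161  0.2738 -0.0793] rot [ 0.004 -0.002  0.067]
```

Pin 2 is seated at the expected height with firm contact. On to the long tray.

{"fn": "drive_tool", "kwargs": {
  "motion": [
    {"dp":[0,0,-0.04],"delta_rot":[0,0,0],"fingers":0},
    {"dp":[0,0,-0.075],"delta_rot":[0,0,0],"fingers":0},
    {"dp":[0.016,0.04,-0.08],"delta_rot":[0,0,0.067],"fingers":0},
    {"dp":[0.016,0.09,-0.08],"delta_rot":[0,0,0.067],"fingers":0},
    {"dp":[0.016,0.14,-0.08],"delta_rot":[0,0,0.067],"fingers":0},
    {"dp":[0.016,0.19,-0.08],"delta_rot":[0,0,0.067],"fingers":0},
    {"dp":[0.016,0.24,-0.08],"delta_rot":[0,0,0.067],"fingers":0},
    {"dp":[0.016,0.272,-0.08],"delta_rot":[0,0,0.067],"fingers":0}
  ]
}}

```text
t: 16.85
eef_pos: [0.5134, -0.2571, 0.1274]
ee_rot: [1.0, 0.012, -0.0, 0.002]
ft_force: [0.3, 0.5, -3.0]
opening: 0.0155
grip_force: 60.2
```

{"fn": "drive_tool", "kwargs": {
  "motion": [
    {"dp":[0,0,0.015],"delta_rot":[0,0,0],"fingers":0},
    {"dp":[0,0,0.03],"delta_rot":[0,0,0],"fingers":0},
    {"dp":[0,0,0.03],"delta_rot":[0,0,0],"fingers":0}
  ]
}}

```text
t: 17.15
eef_pos: [0.5127, -0.2522, 0.0957]
ee_rot: [1.0, 0.014, -0.002, -0.0]
ft_force: [-0.9, 0.1, -3.5]
opening: 0.0157
grip_force: 60.2
```

```bash
python3 pe.py .003 .16 1.6; python3 w.py - tray_long:.033; python3 go.py .5145 -.2545 .009 1.6
```

```text
conf 0.78 row 93 centre est [ 0.51290567 -0.25231066] offset from TCP 0.00024065696849361008
tray_long 0.71 [306. 155.] c [ 0.5322 -0.2505] L [0.085 0.15 ] yaw 1.7
17.35 [ 0.5147 -0.2519  0.0982] F [ 0.3 -0.4 -3.1] op 0.0153
[0.5145, -0.2545, 0.009, 1.6] dp [-0.0004  0.0024  0.0892] rot [ 0.002 -0.001  0.001]
```

{"fn": "drive_tool", "kwargs": {
  "motion": [
    {"dp":[0,0.0024,0.02],"delta_rot":[0,0,0],"fingers":0},
    {"dp":[0,0.0024,0.04],"delta_rot":[0,0,0],"fingers":0},
    {"dp":[0,0.0024,0.06],"delta_rot":[0,0,0],"fingers":0},
    {"dp":[0,0.0024,0.075],"delta_rot":[0,0,0],"fingers":0},
    {"dp":[0,0.0024,0.083],"delta_rot":[0,0,0],"fingers":0},
    {"dp":[0,0.0024,0.087],"delta_rot":[0,0,0],"fingers":0},
    {"dp":[0,0.0024,0.089],"delta_rot":[0,0,0],"fingers":0},
    {"dp":[0,0.0024,0.09],"delta_rot":[0,0,0],"fingers":0}
  ]
}}

```text
t: 18.15
eef_pos: [0.5146, -0.2547, 0.0089]
ee_rot: [1.0, 0.014, 0.0, 0.001]
ft_force: [-5.5, 2.0, 15.6]
opening: 0.0154
grip_force: 62.4
```

On the floor. Now I release and lift.

{"fn": "drive_tool", "kwargs": {
  "motion": [
    {"dp":[0,0,0],"delta_rot":[0,0,0],"fingers":0.38},
    {"dp":[0,0,0],"delta_rot":[0,0,0],"fingers":0.38},
    {"dp":[0,0,0],"delta_rot":[0,0,0],"fingers":0.38},
    {"dp":[0,0,-0.03],"delta_rot":[0,0,0],"fingers":0.38},
    {"dp":[0,0,-0.08],"delta_rot":[0,0,0],"fingers":0.38},
    {"dp":[0,0,-0.12],"delta_rot":[0,0,0],"fingers":0.38},
    {"dp":[0,0,-0.15],"delta_rot":[0,0,0],"fingers":0.38},
    {"dp":[0,0,-0.15],"delta_rot":[0,0,0],"fingers":0.38}
  ]
}}

```text
t: 18.95
eef_pos: [0.5168, -0.2551, 0.162]
ee_rot: [1.0, 0.014, 0.004, 0.002]
ft_force: [0.4, -0.5, -0.1]
opening: 0.0326
grip_force: 0.0
```

```bash
python3 w.py w12 tray_short:.033 tray_long:.033 pin_a:.013; python3 go.py .414 .09 .15 8 .4145 .352 .15 8.8
```

```text
tray_short 0.57 [190. 189.] c [ 0.5064 -0.1409] L [0.093 0.128] yaw 2.3
tray_long 0.77 [315. 168.] c [ 0.5152 -0.251 ] L [0.086 0.183] yaw 1.7
pin_a 0.82 [324. 177.] c [ 0.5134 -0.2553] L [0.019 0.163] yaw 1.8
pin_a 0.63 [437. 187.] c [ 0.5117 -0.3634] L [0.02  0.134] yaw 0.6
19.15 [ 0.5135 -0.2544  0.1563] F [-0.1 -0.2  0.2] op 0.0325
[0.414, 0.09, 0.15, 8.0] dp [-0.0896 -0.3471  0.0062] rot [ 0.001  0.002 -0.111]
[0.4145, 0.352, 0.15, 8.8] dp [-0.0816 -0.609   0.006 ] rot [ 0.001  0.002 -0.125]
```

Both pins lie in their trays. Last is the short pin.

{"fn": "drive_tool", "kwargs": {
  "motion": [
    {"dp":[-0.085,-0.38,0.0],"delta_rot":[0,0,-0.11],"fingers":0.6},
    {"dp":[-0.085,-0.38,0.0],"delta_rot":[0,0,-0.11],"fingers":0.6},
    {"dp":[-0.085,-0.38,0.0],"delta_rot":[0,0,-0.11],"fingers":0.6},
    {"dp":[-0.085,-0.38,0.0],"delta_rot":[0,0,-0.11],"fingers":0.6},
    {"dp":[-0.085,-0.38,0.0],"delta_rot":[0,0,-0.11],"fingers":0.6},
    {"dp":[-0.085,-0.38,0.0],"delta_rot":[0,0,-0.11],"fingers":0.6},
    {"dp":[-0.085,-0.38,0.0],"delta_rot":[0,0,-0.11],"fingers":0.6},
    {"dp":[-0.085,-0.38,0.0],"delta_rot":[0,0,-0.11],"fingers":0.6}
  ]
}}

```text
t: 19.95
eef_pos: [0.4166, 0.1254, 0.156]
ee_rot: [0.998, 0.07, -0.001, 0.0]
ft_force: [1.0, 0.5, -0.4]
opening: 0.0514
grip_force: 0.0
```

```bash
python3 go.py .4145 .352 .12 8.8
```

```text
19.95 [0.4166 0.1254 0.156 ] F [ 1.   0.5 -0.4] op 0.0514
[0.4145, 0.352, 0.12, 8.8] dp [ 0.0297 -0.2247  0.0358] rot [ 0.001  0.002 -0.013]
```

{"fn": "drive_tool", "kwargs": {
  "motion": [
    {"dp":[0.03,-0.226,0.036],"delta_rot":[0,0,-0.013],"fingers":0.6},
    {"dp":[0.03,-0.226,0.036],"delta_rot":[0,0,-0.013],"fingers":0.6},
    {"dp":[0.03,-0.226,0.036],"delta_rot":[0,0,-0.013],"fingers":0.6},
    {"dp":[0.03,-0.226,0.036],"delta_rot":[0,0,-0.013],"fingers":0.6},
    {"dp":[0.03,-0.226,0.036],"delta_rot":[0,0,-0.013],"fingers":0.6},
    {"dp":[0.03,-0.226,0.036],"delta_rot":[0,0,-0.013],"fingers":0.6},
    {"dp":[0.03,-0.226,0.036],"delta_rot":[0,0,-0.013],"fingers":0.6}
  ]
}}

```text
t: 20.65
eef_pos: [0.4157, 0.3508, 0.1189]
ee_rot: [0.997, 0.077, -0.001, 0.001]
ft_force: [-0.1, -0.4, -0.0]
opening: 0.0513
grip_force: 0.0
```

```bash
python3 w.py w13 pin_a:.012; python3 go.py .4145 .352 .003 8.8
```

```text
pin_a 0.73 [320. 193.] c [0.4141 0.3538] L [0.019 0.102] yaw 9.2
20.75 [0.4167 0.3492 0.1196] F [-0.5  0.1  0.7] op 0.051
[0.4145, 0.352, 0.003, 8.8] dp [-0.0015 -0.0035  0.1166] rot [ 0.003  0.002 -0.003]
```

{"fn": "drive_tool", "kwargs": {
  "motion": [
    {"dp":[-0.002,-0.0047,0.04],"delta_rot":[0,0,-0.004],"fingers":0.6},
    {"dp":[-0.002,-0.0047,0.08],"delta_rot":[0,0,-0.004],"fingers":0.6},
    {"dp":[-0.002,-0.0047,0.105],"delta_rot":[0,0,-0.004],"fingers":0.6},
    {"dp":[-0.002,-0.0047,0.116],"delta_rot":[0,0,-0.004],"fingers":0.6},
    {"dp":[-0.002,-0.0047,0.116],"delta_rot":[0,0,-0.004],"fingers":0},
    {"dp":[-0.002,-0.0047,0.116],"delta_rot":[0,0,-0.004],"fingers":0},
    {"dp":[-0.002,-0.0047,0.116],"delta_rot":[0,0,-0.004],"fingers":0},
    {"dp":[-0.002,-0.0047,0.116],"delta_rot":[0,0,-0.004],"fingers":0}
  ]
}}

```text
t: 21.55
eef_pos: [0.4149, 0.3553, 0.006]
ee_rot: [0.997, 0.078, 0.001, 0.0]
ft_force: [-0.4, -2.2, 7.0]
opening: 0.0156
grip_force: 59.4
```

{"fn": "drive_tool", "kwargs": {
  "motion": [
    {"dp":[0,0,-0.02],"delta_rot":[0,0,0],"fingers":0},
    {"dp":[0,0,-0.06],"delta_rot":[0,0,0],"fingers":0},
    {"dp":[0,0,-0.1],"delta_rot":[0,0,0],"fingers":0},
    {"dp":[0,0,-0.13],"delta_rot":[0,0,0],"fingers":0},
    {"dp":[0,0,-0.13],"delta_rot":[0,0,0],"fingers":0}
  ]
}}

```text
t: 22.05
eef_pos: [0.4156, 0.3573, 0.1391]
ee_rot: [0.997, 0.078, 0.003, -0.002]
ft_force: [0.4, 0.5, -2.7]
opening: 0.0148
grip_force: 59.3
```

```bash
python3 pe.py .0035 .10 9; python3 go.py .472 .0175 .13 5.6
```

```text
conf 0.93 row 162 centre est [0.41855747 0.35735186] offset from TCP 0.002971785856225199
22.15 [0.4144 0.3551 0.1351] F [ 0.4 -1.1 -2.6] op 0.0159
[0.472, 0.0175, 0.13, 5.6] dp [0.0047 0.3425 0.0054] rot [ 0.001 -0.002  0.058]
```

{"fn": "drive_tool", "kwargs": {
  "motion": [
    {"dp":[0.005,0.342,0.005],"delta_rot":[0,0,0.058],"fingers":0},
    {"dp":[0.005,0.342,0.005],"delta_rot":[0,0,0.058],"fingers":0},
    {"dp":[0.005,0.342,0.005],"delta_rot":[0,0,0.058],"fingers":0},
    {"dp":[0.005,0.342,0.005],"delta_rot":[0,0,0.058],"fingers":0},
    {"dp":[0.005,0.342,0.005],"delta_rot":[0,0,0.058],"fingers":0},
    {"dp":[0.005,0.342,0.005],"delta_rot":[0,0,0.058],"fingers":0},
    {"dp":[0.005,0.342,0.005],"delta_rot":[0,0,0.058],"fingers":0},
    {"dp":[0.005,0.342,0.005],"delta_rot":[0,0,0.058],"fingers":0}
  ]
}}

```text
t: 22.95
eef_pos: [0.4713, 0.0106, 0.1279]
ee_rot: [0.999, 0.044, -0.002, 0.002]
ft_force: [-0.4, -0.1, -2.6]
opening: 0.0152
grip_force: 59.5
```

{"fn": "drive_tool", "kwargs": {
  "motion": [
    {"dp":[0,0,0.015],"delta_rot":[0,0,0],"fingers":0},
    {"dp":[0,0,0.015],"delta_rot":[0,0,0],"fingers":0},
    {"dp":[0,0,0.015],"delta_rot":[0,0,0],"fingers":0}
  ]
}}

```text
t: 23.25
eef_pos: [0.4712, 0.0187, 0.1142]
ee_rot: [0.999, 0.049, -0.001, 0.0]
ft_force: [-0.0, 0.5, -2.6]
opening: 0.0156
grip_force: 59.5
```

```bash
python3 pe.py .003 .10 5.6;python3 pe.py .003 .10 5.6; python3 go.py .472 .0177 .026 5.6
```

```text
conf 0.91 row 162 centre est [0.47424409 0.01908923] offset from TCP 0.0030767312047476204
conf 0.41 row 50 centre est [0.51677811 0.02686808] offset from TCP 0.045411750183215985
23.45 [0.4721 0.0187 0.1151] F [-1.  -0.2 -1.6] op 0.0153
[0.472, 0.0177, 0.026, 5.6] dp [-0.0002  0.0008  0.0891] rot [ 0.001 -0.     0.001]
```

{"fn": "drive_tool", "kwargs": {
  "motion": [
    {"dp":[-0.0007,0.0008,0.025],"delta_rot":[0,0,0],"fingers":0},
    {"dp":[-0.0007,0.0008,0.045],"delta_rot":[0,0,0],"fingers":0},
    {"dp":[-0.0007,0.0008,0.06],"delta_rot":[0,0,0],"fingers":0},
    {"dp":[-0.0007,0.0008,0.07],"delta_rot":[0,0,0],"fingers":0},
    {"dp":[-0.0007,0.0008,0.08],"delta_rot":[0,0,0],"fingers":0},
    {"dp":[-0.0007,0.0008,0.085],"delta_rot":[0,0,0],"fingers":0},
    {"dp":[-0.0007,0.0008,0.087],"delta_rot":[0,0,0],"fingers":0},
    {"dp":[-0.0007,0.0008,0.088],"delta_rot":[0,0,0],"fingers":0}
  ]
}}

```text
t: 24.25
eef_pos: [0.4717, 0.0172, 0.0271]
ee_rot: [0.999, 0.049, 0.0, 0.001]
ft_force: [0.7, 0.1, -2.8]
opening: 0.0154
grip_force: 59.5
```

{"fn": "drive_tool", "kwargs": {
  "motion": [
    {"dp":[0,0,0.001],"delta_rot":[0,0,0],"fingers":0},
    {"dp":[0,0,0.002],"delta_rot":[0,0,0],"fingers":0},
    {"dp":[0,0,0.003],"delta_rot":[0,0,0],"fingers":0},
    {"dp":[0,0,0.003],"delta_rot":[0,0,0],"fingers":0},
    {"dp":[0,0,0.003],"delta_rot":[0,0,0],"fingers":0}
  ]
}}

```text
t: 24.75
eef_pos: [0.4719, 0.0172, 0.0257]
ee_rot: [0.999, 0.049, 0.001, 0.001]
ft_force: [-4.4, -0.5, 21.0]
opening: 0.0156
grip_force: 62.1
```

```bash
python3 pe.py .003 .10 5.6; python3 go.py .5055 -.141 .13 2
```

```text
conf 0.81 row 162 centre est [0.47484866 0.01698303] offset from TCP 0.002962807866717591
24.85 [0.4718 0.0172 0.0257] F [-4.6 -0.8 21. ] op 0.0154
[0.5055, -0.141, 0.13, 2.0] dp [ 0.0182  0.161  -0.1038] rot [ 0.002 -0.002  0.063]
```

The last pin is seated on the low steps (z as expected, 21 N). On to the short tray.

{"fn": "drive_tool", "kwargs": {
  "motion": [
    {"dp":[0,0,-0.04],"delta_rot":[0,0,0],"fingers":0},
    {"dp":[0,0,-0.08],"delta_rot":[0,0,0],"fingers":0},
    {"dp":[0.017,0.04,-0.1],"delta_rot":[0,0,0.063],"fingers":0},
    {"dp":[0.017,0.09,-0.1],"delta_rot":[0,0,0.063],"fingers":0},
    {"dp":[0.017,0.14,-0.1],"delta_rot":[0,0,0.063],"fingers":0},
    {"dp":[0.017,0.16,-0.1],"delta_rot":[0,0,0.063],"fingers":0},
    {"dp":[0.017,0.16,-0.07],"delta_rot":[0,0,0.063],"fingers":0},
    {"dp":[0.017,0.16,-0.07],"delta_rot":[0,0,0.063],"fingers":0}
  ]
}}

```text
t: 25.65
eef_pos: [0.5018, -0.1413, 0.0919]
ee_rot: [1.0, 0.016, -0.002, 0.0]
ft_force: [-1.2, 0.5, -2.3]
opening: 0.0152
grip_force: 59.7
```

```bash
python3 w.py - tray_short:.033; python3 go.py .5045 -.141 .009 2
```

```text
tray_short 0.79 [301. 175.] c [ 0.5069 -0.1359] L [0.086 0.125] yaw 2.6
25.75 [ 0.5035 -0.1396  0.0942] F [ 0.7  0.5 -1.9] op 0.0153
[0.5045, -0.141, 0.009, 2.0] dp [0.001  0.0014 0.0852] rot [0.    0.001 0.001]
```

{"fn": "drive_tool", "kwargs": {
  "motion": [
    {"dp":[0.002,0,0.02],"delta_rot":[0,0,0],"fingers":0},
    {"dp":[0.002,0,0.04],"delta_rot":[0,0,0],"fingers":0},
    {"dp":[0.002,0,0.06],"delta_rot":[0,0,0],"fingers":0},
    {"dp":[0.002,0,0.072],"delta_rot":[0,0,0],"fingers":0},
    {"dp":[0.002,0,0.08],"delta_rot":[0,0,0],"fingers":0},
    {"dp":[0.002,0,0.083],"delta_rot":[0,0,0],"fingers":0},
    {"dp":[0.002,0,0.085],"delta_rot":[0,0,0],"fingers":0},
    {"dp":[0.002,0,0.086],"delta_rot":[0,0,0],"fingers":0}
  ]
}}

```text
t: 26.55
eef_pos: [0.5065, -0.1403, 0.0089]
ee_rot: [1.0, 0.017, 0.0, 0.001]
ft_force: [-3.8, 1.2, 13.5]
opening: 0.0155
grip_force: 61.5
```

{"fn": "drive_tool", "kwargs": {
  "motion": [
    {"dp":[0,0,0],"delta_rot":[0,0,0],"fingers":0.38},
    {"dp":[0,0,0],"delta_rot":[0,0,0],"fingers":0.38},
    {"dp":[0,0,0],"delta_rot":[0,0,0],"fingers":0.38},
    {"dp":[0,0,-0.03],"delta_rot":[0,0,0],"fingers":0.38},
    {"dp":[0,0,-0.08],"delta_rot":[0,0,0],"fingers":0.38},
    {"dp":[0,0,-0.12],"delta_rot":[0,0,0],"fingers":0.38},
    {"dp":[0,0,-0.15],"delta_rot":[0,0,0],"fingers":0.38},
    {"dp":[0,0,-0.15],"delta_rot":[0,0,0],"fingers":0.38}
  ]
}}

```text
t: 27.35
eef_pos: [0.5084, -0.1404, 0.1624]
ee_rot: [1.0, 0.017, 0.004, 0.002]
ft_force: [0.2, 0.1, -0.7]
opening: 0.0321
grip_force: 0.0
```

```bash
python3 w.py w14 tray_short:.033 tray_long:.033 tray_medium:.033 pin_a:.013; python3 go.py
```

```text
tray_short 0.95 [310. 182.] c [ 0.5059 -0.1358] L [0.086 0.126] yaw 2.3
tray_long 0.94 [456. 170.] c [ 0.5159 -0.2473] L [0.093 0.184] yaw 1.7
tray_medium 0.62 [570. 183.] c [ 0.514  -0.3537] L [0.105 0.157] yaw 0.6
pin_a 0.64 [323. 185.] c [ 0.505  -0.1414] L [0.017 0.103] yaw 1.5
pin_a 0.6 [559. 181.] c [ 0.5117 -0.363 ] L [0.024 0.133] yaw 0.9
pin_a 0.56 [448. 174.] c [ 0.5124 -0.2553] L [0.021 0.164] yaw 1.7
27.6 [ 0.5052 -0.1402  0.1569] F [-0.1 -0.4  0.6] op 0.0325
```

All three pins lie in their trays near the centres, and the gripper is clear.

```bash
python3 -c "
from bench import ctrl;print(ctrl.job_done())"
```

```text
the job is handed in; nothing more can be done
None
```

I gauged all three pins one at a time, laid each flat in the tray of its own length, and handed the job in after about 28 s of the 72 s allowed; the hand-in returned no verdict.

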